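Key the index disc onto its jig

ROBOT

A 6-joint arm with a two-finger parallel gripper is mounted at the origin on the work surface; the furniture and walls round the work are solid. World frame = base frame: x ahead of the robot, y to its left, z up, the work surface at z = 0. Lengths are in m, angles in rad, forces in N, time in s.
With the tool pointing down it reaches from about 0.25 to 0.775 m from the base axis. Payload 4 kg.
Tool frame: the origin (TCP) lies midway between the tips of the shut fingers; the grasp point (between the pads) lies 19 mm behind it; z points along the fingers, y is the line along which they close (so a half turn about z gives the same grasp; the last joint's range is limited). The gripper opens to 85 mm and grips with 20 to 120 N. Pads are 22 mm wide; open, the fingers measure 114 mm over their backs; the gripper's body (76 mm by 85 mm) begins 54 mm behind the grasp point. The pads swing forward as they close: fully open they stand 13 mm farther back than shut.
Start: joints at [-1.349, 0.087, 1.371, -0, 1.684, -0.103], TCP at [0.176, -0.521, 0.231] pointing down, gripper open.
Joint ranges: [-3.1, 3.1], [-0.76, 2.03], [0.27, 2.55], [-1.08, 4.22], [0.17, 2.65], [-2.57, 2.57]. Speed limits (rad/s): [2.79, 2.79, 3.14, 3.14, 3.14, 3.14].

INTERFACE

Orientations are given as a unit quaternion [w, x, y, z].
In Python, from workcell import env, read_camera, camera_model, ticket gives the robot as it stands.
- The arm moves only by the tool arm_command, never from a script. Its argument "motion" is one flat list of numbers, 7 for each row, row after row: the shift along the world's x, y, z as a fraction of full scale, then the turn, a rotation vector about the world's x, y, z as a fraction of full scale, then the gripper command: -1 is fully open, 1 is shut, values between are in proportion. In form: [tx, ty, tz, wx, wy, wz, hand, tx, ty, tz, wx, wy, wz, hand, ...]. A call has 1 to 20 rows; each row is the pose to reach, as a shift and turn from the pose commanded when the call began; what a row does not reach only later rows make up. Full scale, the value 1, is 0.4 m for a shift and 60 degrees for a turn. A row lasts 1/12 s, in which the tool goes at most 41.7 mm and 7.16 degrees, less where a joint would pass 70% of its speed; a pose out of reach is approached as far as the arm can. A call with a number of a shift or a turn outside -1 to 1 is refused whole. A call with a gripper value outside its range is refused whole. The fingers move at their own pace and stop on an object; "force" is the grip in N (left out, the last holds). Time passes only in rows, so rows that repeat a pose let the fingers close. It gives the time, the measured TCP pose, the force, the opening and the grip force at its end, in the units of the state.
- env.observe(): the state, without advancing time (a new reading comes with each control period).
- read_camera(name): name is "scene" or "top" or "wrist"; returns (picture, depth): 384x512x3 uint8, red, green, blue; 384x512 float32, m along the optical axis (not along the pixel's ray), 0 where there is no reading.
- camera_model(name): a dict with "mtx" (3x3 intrinsics, pixels), "R" (3x3) and "t" (3): a world point X has camera coordinates R X + t. Camera axes: x right, y down, z forward; pixel columns grow to the right and rows downward; lengths in m; the calibration is good to about 2 mm. A picture is of the moment at which its call begins: read the wrist's pose just before it. camera_model takes no time and is no camera call; for the wrist camera it gives the pose at the moment of the call.
- ticket.finish_job(): hands the job in; it is judged then, once.
The state is a dict: "clock": time; "joint_pos": joint angles; "qvel": joint speeds; "effort": joint torques, N m; "tcp_pos": TCP position; "tcp_rot": TCP orientation; "contact_force": force on the tool from outside, world axes, zero at the start; "wrist_torque": the same for the moment, N m; "finger_gap": finger opening in m; "finger_force": force on a finger pad.
Only numpy, scipy, OpenCV 4.12 (cv2) and the standard library are available. Lean on these libraries where they do the work, as an engineer would, in place of code of your own. Each camera call takes 0.05 s, during which the arm holds its last target. There are 200 camera calls.

TASK

On the indexing jig, push the disc round by its red stud with a fingertip until the notch in its rim is over the brass pin, next to the yellow block, and then press the black hub down so that the disc sits fully home over the pin. Turn it where it stands, without lifting it off the jig, and leave the disc down, level and clear of the fingers; leave the tools and blocks around it where they are.

Things in the scene. Friction and masses are not known exactly. Their poses are not given: they have to be found in the camera images.
- jig: Fixed indexing jig, at any yaw: round grey base plate 156 mm across, 14 mm thick, with an upright steel spindle 20 mm across in the middle (hidden in the disc's hub) and a steel seat ring, 80 mm across, its top 22 mm above the table. Origin: centre of its underside on the table, on the spindle axis; z up, x from the spindle to the brass pin.
- pin_tip (a point): Tip of the brass pin, 56 mm from the jig's axis, 33 mm above the table. The pin is 10 mm across, stands upright on the base and ends in a cone 4 mm high, which pulls the disc into line when the notch is within about 4 mm of it.
- yellow_block (a point): Centre of the top of the yellow block fixed on the rim of the jig's base just outside the pin, 63 to 78 mm from the axis, 18 mm wide, top 27 mm above the table. It shows from above where the pin is.
- disc: Loose bright steel-coloured disc, 120 mm across, 12 mm thick, 0.25 kg (varies by a fifth), turning on the spindle with 1.5 mm play all round. Origin: centre of its underside; z up, x from its centre to the notch (a red line on its face points the same way). It starts level, underside 36 mm above the table, turned at least 0.7 rad from where it fits (both x axes the same way). Either way round is free, no end stops.
- friction_ring (a joint): How far the stiff black ring that carries the disc has been pushed down the spindle (m, 0 at the start, 0.014 with the disc seated). It takes 6 to 8 N on the hub to push down, does not spring back, and lets the disc turn easily (under 2 N at the stud; it stops when the push stops). Off the notch the disc lands on the pin after 3 mm.
- notch (a point): Middle of the notch, on the disc's underside, 56 mm from its centre. The notch is 14 mm wide here, open to the rim, and reaches in to 47 mm from the centre.
- stud (a point): Centre of the top of the red finger stud, an upright pin 12 mm across and 24 mm high on the disc's face, 47 mm from the disc's centre on the side opposite the notch. Push its side to turn the disc. Between it and the hub there are 21 mm. Top 72 mm above the table at the start.
- hub_top (a point): Centre of the flat top of the black hub (40 mm across), 37 mm above the disc's underside and 1 mm above the stud's top: press here. 73 mm above the table at the start, 59 mm when seated.
- push_block: wooden push block with a raised handle, 70x160x67 mm; origin at the centre of its underside. Not to be moved.
- tape_measure: yellow and black tape measure, 36x94x69 mm; origin at the centre of its underside. Not to be moved.
- spanner: steel spanner lying flat, 40x264x11 mm; origin at the centre of its underside. Not to be moved.
- spacer_block: beech spacer block, 60x97x46 mm; origin at the centre of its underside. Not to be moved.
- dust_brush: wooden dust brush, 34x265x58 mm; origin at the centre of its underside. Not to be moved.
- sanding_block: dark sanding block, 67x122x32 mm; origin at the centre of its underside. Not to be moved.

How it is judged:
On the way:
1. the notch is turned over the pin before the disc goes down (horizontal distance between notch and pin_tip below 0.005 m and z of disc in the frame of jig above 0.027 m), for 0.05 s.
At the end, for the whole second after the job is handed in: The disc's underside is within 1.5 mm of the seat ring (under 23.5 mm above the table), level within 0.06 rad, its notch within 5 mm of the pin's axis, at rest (z of disc in the frame of jig below 0.0235 m and horizontal distance between notch and pin_tip below 0.005 m and angle between disc's own z axis and vertical below 0.06 rad and linear speed of disc below 0.01 m/s); the robot touches nothing.
It fails at once if the disc is lifted (8 mm or more above its starting height) (z of disc in the frame of jig above 0.044 m).
It fails at once if a tool or block on the table is moved by more than 20 mm (distance of any of push_block, tape_measure, spanner, spacer_block, dust_brush, sanding_block from where it was at the start of the episode above 0.02 m).
It also fails if it takes over 50 s, if anything falls off the work surface, if the arm or the gripper's body presses on something with over 40 N, if the wrist force passes 120 N, or if a joint passes its speed limit or range.

## Working session

There is one attempt and no reset: what is moved stays moved. The work goes in short steps, Python scripts to look and compute and a tool call to move; the robot and the scene stay as the last step left them, time stands still between calls to the robot, and variables do not carry over. Pictures are saved under pics/ and viewed, at most 10 in all, crops included, and the job is handed in when it is done.

Besides the shell and the picture viewer there is one more tool, called after "Request:" by a JSON object that holds its "api" and its "payload", one argument or row to a line. arm_command: Moves the arm, as the interface text tells. Its arguments: {"type":"object","properties":{"motion":{"type":"array","items":{"type":"number"}},"force":{"type":"number"}},"required":["motion"]}

```bash
mkdir -p pics; cat > h.py <<'E'
import numpy as np, cv2
from workcell import env, read_camera, camera_model, ticket
def snap(n):
    p,d=read_camera(n); m=camera_model(n); np.savez('pics/'+n,p=p,d=d,**m); return p,d,m
def load(n): 
    z=np.load('pics/'+n+'.npz'); return z['p'],z['d'],z
def world(m,u,v,z=None,d=None):
    r=np.linalg.inv(m['mtx'])@np.array([u,v,1.]); R=m['R'];t=m['t']; c=-R.T@t; w=R.T@r
    s=(z-c[2])/w[2] if z is not None else d
    return c+s*w
E
python3 - <<'E'
from h import *
p,d,m=snap('top'); q,_,_=snap('scene')
cv2.imwrite('pics/a.png',cv2.cvtColor(np.hstack([p]),cv2.COLOR_RGB2BGR))
cv2.imwrite('pics/b.png',cv2.cvtColor(q,cv2.COLOR_RGB2BGR))
E
```

```text
(no output)
```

View pics/a.png

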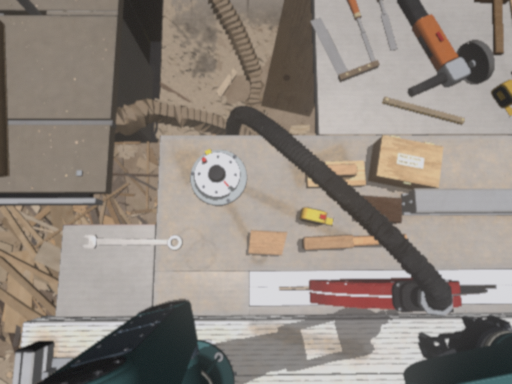

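View pics/b.png

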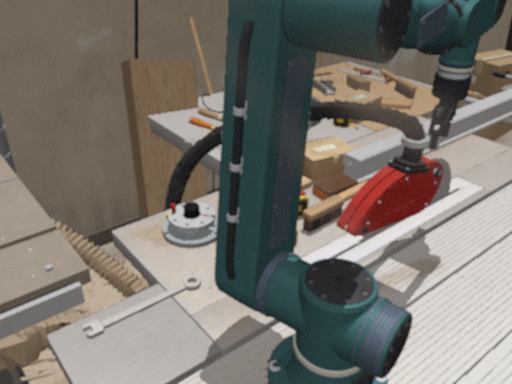

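The top view shows the jig at about (218,177), with the hub at its centre. Next I'll enlarge it to find the stud and the yellow block.

```bash
python3 - <<'E'
from h import *
p,d,m=load('top')
c=p[140:215,180:260]
cv2.imwrite('pics/c.png',cv2.cvtColor(cv2.resize(c,None,fx=8,fy=8,interpolation=cv2.INTER_CUBIC),cv2.COLOR_RGB2BGR))
print(world(m,217,175,z=.073),world(m,218,177,z=.048),-m['R'].T@m['t'],m['R'])
E
```

```text
[ 0.51989128 -0.06132536  0.073     ] [ 0.51986244 -0.06135852  0.048     ] [ 0.33134092 -0.15502984  0.95191953] [[-0.00698475 -0.99986149  0.01510691]
 [-0.98639858  0.00440811 -0.16431196]
 [ 0.1642226  -0.01604911 -0.98629274]]
```

View pics/c.png

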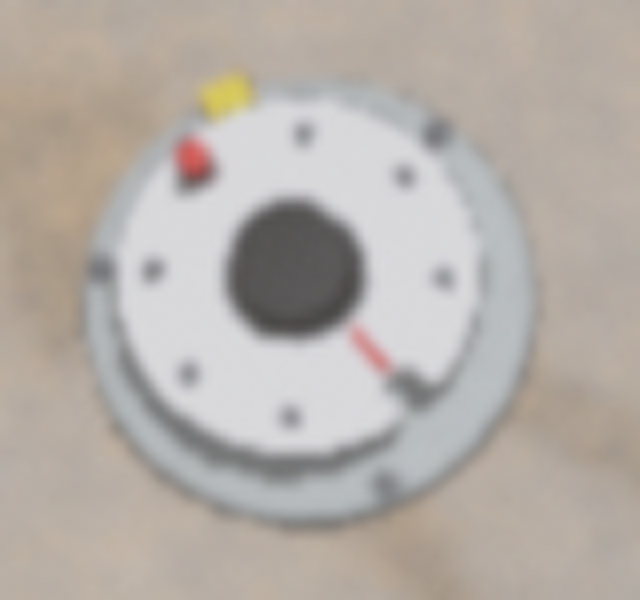

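The crop shows the hub top at (293,262), the stud top at (192,153), the yellow block top at (226,95), the notch at (408,385) and the base centre at about (310,302).

```bash
python3 - <<'E'
from h import *
p,d,m=load('top')
f=lambda x,y,z:world(m,180+(x+.5)/8-.5,140+(y+.5)/8-.5,z=z)
P={n:f(*a) for n,a in dict(hub=(293,262,.073),disc=(300,278,.048),base=(310,302,.014),stud=(192,153,.072),yel=(226,95,.027),notch=(408,385,.048)).items()}
for n,w in P.items():
    e=w-P['base']; print(n,w.round(4),np.hypot(*e[:2]).round(4),np.arctan2(e[1],e[0]).round(3))
print(env.observe())
E
```

```text
hub [ 0.5269 -0.0592  0.073 ] 0.001 -0.483
disc [ 0.5271 -0.0588  0.048 ] 0.001 -0.099
base [ 0.5261 -0.0587  0.014 ] 0.0 0.0
stud [ 0.5633 -0.026   0.072 ] 0.0496 0.721
yel [ 0.5955 -0.0306  0.027 ] 0.0749 0.385
notch [ 0.4911 -0.0946  0.048 ] 0.0501 -2.343
{'clock': 0.1, 'joint_pos': array([-1.34911337e+00,  8.78875224e-02,  1.37211395e+00, -2.52399058e-05,
        1.68359395e+00, -1.03085378e-01]), 'qvel': array([-0.00098357, -0.00119278, -0.00381558,  0.00019978,  0.00057557,
       -0.00020105]), 'effort': array([ 3.04218447e-03, -3.53016150e+01, -3.14221358e+01, -2.00396994e-04,
        7.88333447e-03,  1.44269825e-05]), 'tcp_pos': array([ 0.17539544, -0.52081029,  0.23024716]), 'tcp_rot': array([-9.98884808e-04,  9.86844370e-01,  1.61669995e-01, -7.18654359e-05]), 'contact_force': array([ 0.27677732,  0.53286103, -0.19135052]), 'wrist_torque': array([-0.01929011,  0.03614751,  0.00075981]), 'finger_force': 0.0, 'finger_gap': 0.0851796643751847}
```

```bash
python3 - <<'E'
from h import *
p,d,m=load('top')
v,u=np.mgrid[0:384,0:512]
r=np.linalg.inv(m['mtx'])@np.stack([u.ravel()+0.,v.ravel(),np.ones(u.size)])
W=(m['R'].T@(r*d.ravel()-m['t'][:,None])).T[d.ravel()>0]
xs=np.arange(0,.85,.05); ys=np.arange(.15,-.65,-.05)
print('y:',(ys*100).round().astype(int))
for x in xs[::-1]:
    print('%.2f'%x,*['%3d'%round(100*W[s,2].max()) if (s:=(abs(W[:,0]-x)<.025)&(abs(W[:,1]-y)<.025)).any() else '  .' for y in ys])
E
```

```text
y: [ 15  10   5   0  -5 -10 -15 -20 -25 -30 -35 -40 -45 -50 -55 -60]
0.80   .   .   .   .   .   .   .   .   .   .   1   3   2   1   0   4
0.75   .   .   .   . -22 -18   .   .   .   .   1   1   1   1   2   5
0.70   .   .   .   .  -7  12  14   .   .   .   1   1   1   1   1   2
0.65   .   0   0   0   1  14  20  20   0   0   1   1   1   8   1   1
0.60   .   0   1   3   5   5  22  25  24   1   1   1   1   8   8   8
0.55   .   1   1   7   8   8   2  27  28   2   7   7   8   8   8   8
0.50   .   1   1   5   8   8   2  27  29  30   6   7   8   8   9   9
0.45 -16   1   1   2   5   5   1   1  29  31  31   0   4   4   9   9
0.40   0   1   0   1   1   1   5   5   1  30  32  32   2   4   9   9
0.35   1   1   2   1   1   1   5   5   5   6  31  32  32   5   6   1
0.30   1   1   1   0   1   0   5   5   5   1   1  32  32  31   0   0
0.25   1   1   0  63  63   1   0   1   0  12  15  17  31  31  27  17
0.20   1  39  62  64  64   1   1   0   0  55  58  59  56  45  43  35
0.15   0   .   .  16  50   1   0   1   1   1   1   0  35  38   0   1
0.10   .   .   .  20  19   0   0   1   0   1   0   1   0   1   1   1
0.05   .   .   .  20  19   2   1   1   0   1   0   0   1   1   0   0
0.00   .   .   .   .   7   2   1   1   0   1   1   0   0   0   1   .
```

Request:
{"api": "arm_command", "payload": {
  "motion": [-0.065, 0.2, 0.025, 0, 0, 0, 1, -0.065, 0.43, 0.025, 0, 0, 0, 1, -0.065, 0.43, 0.025, 0, 0, 0, 1, -0.065, 0.43, 0.025, 0, 0, 0, 1, -0.065, 0.43, 0.025, 0, 0, 0, 1, -0.065, 0.43, 0.025, 0, 0, 0, 1, 0.06, 0.75, 0.025, 0, 0, 0, 1, 0.06, 0.75, 0.025, 0, 0, 0, 1, 0.06, 0.75, 0.025, 0, 0, 0, 1, 0.06, 0.75, 0.025, 0, 0, 0, 1, 0.06, 0.75, 0.025, 0, 0, 0, 1, 0.06, 0.75, 0.025, 0, 0, 0, 1, 0.06, 0.75, 0.025, 0, 0, 0, 1],
  "force": 40
}}

```text
clock: 1.18
tcp_pos: [0.1996, -0.2225, 0.2412]
tcp_rot: [0.0, 0.987, 0.161, -0.0]
contact_force: [-0.2, -0.4, 0.0]
finger_gap: -0.0001
finger_force: 0.0
```

Request:
{"api": "arm_command", "payload": {
  "motion": [0.375, 0.43, 0, 0, 0, 0, 1, 0.375, 0.43, 0, 0, 0, 0, 1, 0.375, 0.43, 0, 0, 0, 0, 1, 0.375, 0.43, 0, 0, 0, 0, 1, 0.375, 0.43, 0, 0, 0, 0, 1, 0.375, 0.43, 0, 0, 0, 0, 1, 0.375, 0.43, 0, 0, 0, 0, 1, 0.65, 0.43, 0, 0, 0, 0, 1, 0.65, 0.43, 0, 0, 0, 0, 1, 0.65, 0.43, 0, 0, 0, 0, 1, 0.65, 0.43, 0, 0, 0, 0, 1, 0.65, 0.43, 0, 0, 0, 0, 1]
}}

```text
clock: 2.18
tcp_pos: [0.46, -0.0513, 0.2397]
tcp_rot: [-0.0, 0.987, 0.16, -0.002]
contact_force: [-1.0, 0.1, 0.6]
finger_gap: -0.0001
finger_force: 0.0
```

```bash
python3 - <<'E'
from h import *
p,d,m=snap('wrist')
cv2.imwrite('pics/d.png',cv2.cvtColor(p,cv2.COLOR_RGB2BGR))
o=env.observe();print(o['joint_pos'],o['tcp_pos'])
E
```

```text
[-2.32826438e-01 -1.09475199e-01  1.54785652e+00 -7.56316654e-04
  1.70624441e+00  1.01555386e+00] [ 0.45930566 -0.05099428  0.240283  ]
```

View pics/d.png

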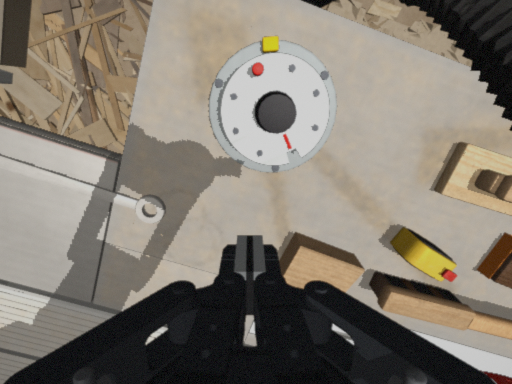

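The wrist view shows the disc at about (275,110), the stud at (258,69), the yellow block at (270,44) and the notch at (294,157). I'll enlarge this one too.

```bash
python3 - <<'E'
from h import *
p,d,m=load('wrist')
c=p[30:178,205:341]
cv2.imwrite('pics/e.png',cv2.cvtColor(cv2.resize(c,None,fx=4,fy=4,interpolation=cv2.INTER_CUBIC),cv2.COLOR_RGB2BGR))
E
```

```text
(no output)
```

View pics/e.png

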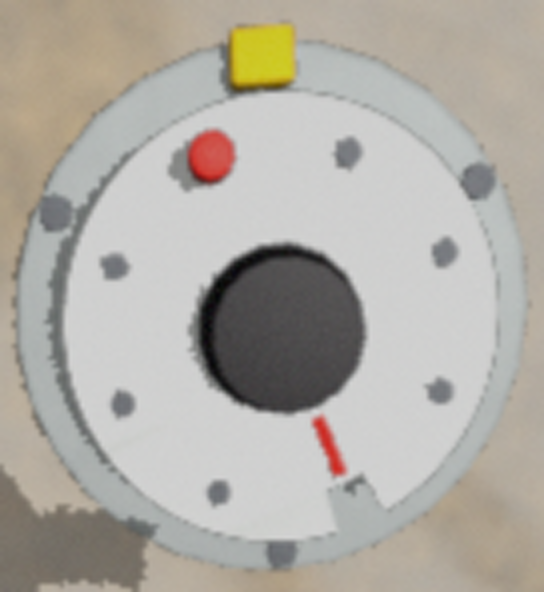

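The crop gives the hub at (286,330), the disc centre at (280,315), the base centre at (272,305), the stud at (212,155), the yellow top at (264,52), and the notch from (353,484) out to (362,528).

```bash
python3 - <<'E'
from h import *
p,d,m=load('wrist')
f=lambda x,y,z:world(m,205+(x+.5)/4-.5,30+(y+.5)/4-.5,z=z)
P={n:f(*a) for n,a in dict(hub=(287,330,.073),disc=(280,315,.048),base=(272,305,.014),stud=(212,155,.072),yel=(264,52,.027),notch=(359,508,.048)).items()}
for n,w in P.items():
    e=w-(P['hub']+P['base']+P['disc'])/3; print(n,w.round(4),np.hypot(*e[:2]).round(4),np.arctan2(e[1],e[0]).round(3))
E
```

```text
hub [ 0.5274 -0.0577  0.073 ] 0.0022 -2.927
disc [ 0.5298 -0.0571  0.048 ] 0.0004 0.438
base [ 0.5312 -0.057   0.014 ] 0.0018 0.166
stud [ 0.5603 -0.0263  0.072 ] 0.0437 0.788
yel [ 0.5929 -0.0313  0.027 ] 0.0686 0.389
notch [ 0.4867 -0.097   0.048 ] 0.0584 -2.393
```

```bash
python3 - <<'E'
from h import *
W=[]
for n in ('wrist','top'):
    p,d,m=load(n)
    v,u=np.mgrid[0:384,0:512]
    r=np.linalg.inv(m['mtx'])@np.stack([u.ravel()+0.,v.ravel(),np.ones(u.size)])
    w=(m['R'].T@(r*d.ravel()-m['t'][:,None])).T[d.ravel()>.25]
    w=w[(w[:,2]>.1)&(w[:,2]<.4)&(w[:,0]>.45)]
    if not len(w): continue
    for c in ((.58,-.055),(.57,-.05)):
        D=np.hypot(w[:,0]-c[0],w[:,1]-c[1]); i=D.argsort()[[0,5,20]]; print(n,D[i],w[i].round(3).tolist())
print(-m['R'].T@m['t'])
m=load('wrist')[2]; print('cam',-m['R'].T@m['t'])
C=np.array([.528,-.058]);s=.022
F=lambda th:C+.047*np.array([np.cos(th),np.sin(th)])-s*np.array([-np.sin(th),np.cos(th)])
a=.5
print(F(a))
for k in range(4):
    b=a+.72 if k<3 else 3.35
    for t in np.linspace(a,b,13)[1:]: print(*((F(t)-F(a))/.4).round(3),0,0,0,round((t-a)/1.0472,3),1,sep=', ',end=', ')
    print(b,F(b)); a=b
E
```

```text
top [0.09484823 0.09573912 0.09653979] [[0.641, -0.127, 0.135], [0.633, -0.135, 0.129], [0.631, -0.137, 0.136]]
top [0.10522222 0.10580122 0.10662683] [[0.641, -0.127, 0.135], [0.637, -0.132, 0.134], [0.647, -0.124, 0.114]]
[ 0.33134092 -0.15502984  0.95191953]
cam [ 0.53537081 -0.02615699  0.38214875]
[ 0.57979374 -0.05477382]
-0.001, 0.008, 0, 0, 0, 0.057, 1, -0.002, 0.015, 0, 0, 0, 0.115, 1, -0.004, 0.023, 0, 0, 0, 0.172, 1, -0.006, 0.031, 0, 0, 0, 0.229, 1, -0.008, 0.038, 0, 0, 0, 0.286, 1, -0.011, 0.045, 0, 0, 0, 0.344, 1, -0.015, 0.052, 0, 0, 0, 0.401, 1, -0.018, 0.059, 0, 0, 0, 0.458, 1, -0.023, 0.065, 0, 0, 0, 0.516, 1, -0.027, 0.072, 0, 0, 0, 0.573, 1, -0.032, 0.078, 0, 0, 0, 0.63, 1, -0.037, 0.083, 0, 0, 0, 0.688, 1, 1.22 [ 0.56481154 -0.02142254]
-0.006, 0.005, 0, 0, 0, 0.057, 1, -0.012, 0.01, 0, 0, 0, 0.115, 1, -0.018, 0.015, 0, 0, 0, 0.172, 1, -0.024, 0.019, 0, 0, 0, 0.229, 1, -0.031, 0.023, 0, 0, 0, 0.286, 1, -0.038, 0.027, 0, 0, 0, 0.344, 1, -0.045, 0.03, 0, 0, 0, 0.401, 1, -0.053, 0.032, 0, 0, 0, 0.458, 1, -0.06, 0.034, 0, 0, 0, 0.516, 1, -0.068, 0.036, 0, 0, 0, 0.573
[... 291 characters left out ...]
 0, 0.344, 1, -0.054, -0.008, 0, 0, 0, 0.401, 1, -0.061, -0.011, 0, 0, 0, 0.458, 1, -0.068, -0.014, 0, 0, 0, 0.516, 1, -0.075, -0.018, 0, 0, 0, 0.573, 1, -0.081, -0.022, 0, 0, 0, 0.63, 1, -0.088, -0.026, 0, 0, 0, 0.688, 1, 2.66 [ 0.49653607 -0.01673233]
-0.006, -0.005, 0, 0, 0, 0.055, 1, -0.011, -0.01, 0, 0, 0, 0.11, 1, -0.017, -0.015, 0, 0, 0, 0.165, 1, -0.021, -0.021, 0, 0, 0, 0.22, 1, -0.026, -0.027, 0, 0, 0, 0.275, 1, -0.03, -0.033, 0, 0, 0, 0.329, 1, -0.034, -0.039, 0, 0, 0, 0.384, 1, -0.038, -0.046, 0, 0, 0, 0.439, 1, -0.041, -0.052, 0, 0, 0, 0.494, 1, -0.043, -0.059, 0, 0, 0, 0.549, 1, -0.046, -0.066, 0, 0, 0, 0.604, 1, -0.048, -0.074, 0, 0, 0, 0.659, 1, 3.35 [ 0.47746516 -0.04620044]
```

Request:
{"api": "arm_command", "payload": {
  "motion": [0.1, 0, 0, 0, 0, 0.08, 1, 0.2, 0, 0, 0, 0, 0.167, 1, 0.3, -0.012, 0, 0, 0, 0.167, 1, 0.3, -0.012, 0, 0, 0, 0.167, 1, 0.3, -0.012, -0.1, 0, 0, 0.167, 1, 0.3, -0.012, -0.2, 0, 0, 0.167, 1, 0.3, -0.012, -0.28, 0, 0, 0.167, 1, 0.3, -0.012, -0.34, 0, 0, 0.167, 1, 0.3, -0.012, -0.34, 0, 0, 0.167, 1, 0.3, -0.012, -0.34, 0, 0, 0.167, 1]
}}

```text
clock: 3.07
tcp_pos: [0.5777, -0.055, 0.1045]
tcp_rot: [-0.001, 0.969, 0.246, -0.002]
contact_force: [-0.4, -0.4, 0.7]
finger_gap: 0.0
finger_force: 0.0
```

Request:
{"api": "arm_command", "payload": {
  "motion": [0, 0, -0.04, 0, 0, 0, 1, 0, 0, -0.08, 0, 0, 0, 1, 0, 0, -0.1, 0, 0, 0, 1, 0, 0, -0.12, 0, 0, 0, 1, 0, 0, -0.12, 0, 0, 0, 1]
}}

```text
clock: 3.48
tcp_pos: [0.5793, -0.0544, 0.0575]
tcp_rot: [0.0, 0.969, 0.247, -0.0]
contact_force: [-0.7, 0.5, -0.7]
finger_gap: 0.0002
finger_force: 0.0
```

Request:
{"api": "arm_command", "payload": {
  "motion": [-0.001, 0.008, 0, 0, 0, 0.057, 1, -0.002, 0.015, 0, 0, 0, 0.115, 1, -0.004, 0.023, 0, 0, 0, 0.172, 1, -0.006, 0.031, 0, 0, 0, 0.229, 1, -0.008, 0.038, 0, 0, 0, 0.286, 1, -0.011, 0.045, 0, 0, 0, 0.344, 1, -0.015, 0.052, 0, 0, 0, 0.401, 1, -0.018, 0.059, 0, 0, 0, 0.458, 1, -0.023, 0.065, 0, 0, 0, 0.516, 1, -0.027, 0.072, 0, 0, 0, 0.573, 1, -0.032, 0.078, 0, 0, 0, 0.63, 1, -0.037, 0.083, 0, 0, 0, 0.688, 1]
}}

```text
clock: 4.48
tcp_pos: [0.566, -0.0211, 0.0594]
tcp_rot: [0.001, 0.819, 0.574, 0.001]
contact_force: [0.7, -0.1, 0.4]
finger_gap: 0.0001
finger_force: 0.3
```

Request:
{"api": "arm_command", "payload": {
  "motion": [-0.006, 0.005, 0, 0, 0, 0.057, 1, -0.012, 0.01, 0, 0, 0, 0.115, 1, -0.018, 0.015, 0, 0, 0, 0.172, 1, -0.024, 0.019, 0, 0, 0, 0.229, 1, -0.031, 0.023, 0, 0, 0, 0.286, 1, -0.038, 0.027, 0, 0, 0, 0.344, 1, -0.045, 0.03, 0, 0, 0, 0.401, 1, -0.053, 0.032, 0, 0, 0, 0.458, 1, -0.06, 0.034, 0, 0, 0, 0.516, 1, -0.068, 0.036, 0, 0, 0, 0.573, 1, -0.075, 0.037, 0, 0, 0, 0.63, 1, -0.083, 0.038, 0, 0, 0, 0.688, 1]
}}

```text
clock: 5.48
tcp_pos: [0.5328, -0.0055, 0.0594]
tcp_rot: [0.002, 0.564, 0.826, 0.001]
contact_force: [0.3, 1.7, 0.0]
finger_gap: 0.0001
finger_force: 0.4
```

```bash
python3 - <<'E'
from h import *
p,d,m=snap('wrist')
c=p[40:310,130:400]
cv2.imwrite('pics/f.png',cv2.cvtColor(cv2.resize(c,None,fx=2,fy=2,interpolation=cv2.INTER_CUBIC),cv2.COLOR_RGB2BGR))
o=env.observe();print(o['joint_pos'],o['tcp_pos'],o['contact_force'])
E
```

```text
[-1.17141001e-01  1.44971238e-01  1.65763894e+00  5.25636865e-04
  1.33612234e+00 -4.92022644e-01] [ 0.53209764 -0.00545937  0.05925931] [ 0.20500714  0.39652783 -0.22085539]
```

View pics/f.png

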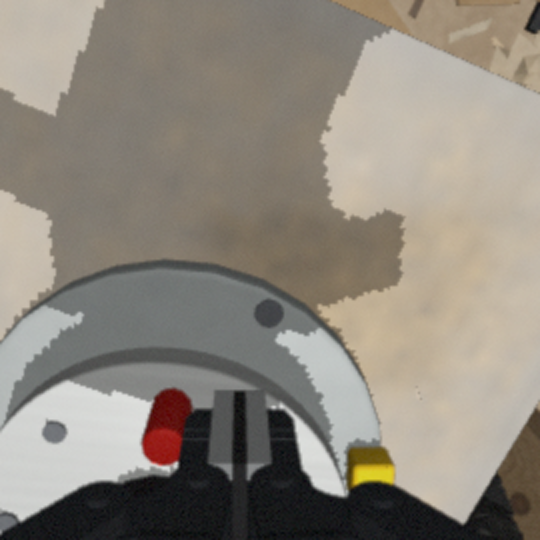

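The stud (175,400 at its base, 163,445 at its top) is in contact with the finger's left side and has been carried round, so I'll keep pushing.

Request:
{"api": "arm_command", "payload": {
  "motion": [-0.008, 0.0, 0, 0, 0, 0.057, 1, -0.016, 0.0, 0, 0, 0, 0.115, 1, -0.023, 0, 0, 0, 0, 0.172, 1, -0.031, -0.002, 0, 0, 0, 0.229, 1, -0.039, -0.003, 0, 0, 0, 0.286, 1, -0.046, -0.005, 0, 0, 0, 0.344, 1, -0.054, -0.008, 0, 0, 0, 0.401, 1, -0.061, -0.011, 0, 0, 0, 0.458, 1, -0.068, -0.014, 0, 0, 0, 0.516, 1, -0.075, -0.018, 0, 0, 0, 0.573, 1, -0.081, -0.022, 0, 0, 0, 0.63, 1, -0.088, -0.026, 0, 0, 0, 0.688, 1]
}}

```text
clock: 6.53
tcp_pos: [0.4972, -0.016, 0.0589]
tcp_rot: [0.001, 0.237, 0.971, 0.0]
contact_force: [0.4, 1.5, 0.1]
finger_gap: 0.0
finger_force: 0.4
```

Request:
{"api": "arm_command", "payload": {
  "motion": [-0.006, -0.005, 0, 0, 0, 0.055, 1, -0.011, -0.01, 0, 0, 0, 0.11, 1, -0.017, -0.015, 0, 0, 0, 0.165, 1, -0.021, -0.021, 0, 0, 0, 0.22, 1, -0.026, -0.027, 0, 0, 0, 0.275, 1, -0.03, -0.033, 0, 0, 0, 0.329, 1, -0.034, -0.039, 0, 0, 0, 0.384, 1, -0.038, -0.046, 0, 0, 0, 0.439, 1, -0.041, -0.052, 0, 0, 0, 0.494, 1, -0.043, -0.059, 0, 0, 0, 0.549, 1, -0.046, -0.066, 0, 0, 0, 0.604, 1, -0.046, -0.066, 0, 0, 0, 0.604, 1]
}}

```text
clock: 7.53
tcp_pos: [0.4786, -0.043, 0.0587]
tcp_rot: [0.001, -0.076, 0.997, -0.0]
contact_force: [0.2, 0.5, -0.2]
finger_gap: 0.0001
finger_force: 0.0
```

```bash
python3 - <<'E'
from h import *
p,d,m=snap('top')
c=p[140:215,180:260]
cv2.imwrite('pics/g.png',cv2.cvtColor(cv2.resize(c,None,fx=7,fy=7,interpolation=cv2.INTER_CUBIC),cv2.COLOR_RGB2BGR))
p,d,m=snap('wrist')
cv2.imwrite('pics/i.png',cv2.cvtColor(p,cv2.COLOR_RGB2BGR))
a=cv2.imread('pics/g.png'); b=cv2.imread('pics/i.png')[:,110:400][:384]
b=cv2.resize(b,None,fx=525/384*.62,fy=525/384*.62); z=np.zeros((525,b.shape[1],3),np.uint8); z[:b.shape[0]]=b
cv2.imwrite('pics/j.png',np.hstack([a,z])[:,:800])
o=env.observe();print(o['joint_pos'],o['tcp_pos'],o['contact_force'])
E
```

```text
[-2.07097302e-01  3.49689340e-02  1.77909967e+00  1.50506074e-05
  1.32554376e+00 -1.92744291e+00] [ 0.47861071 -0.04272009  0.05839951] [-0.51950519  1.23250035  0.43576776]
```

View pics/j.png

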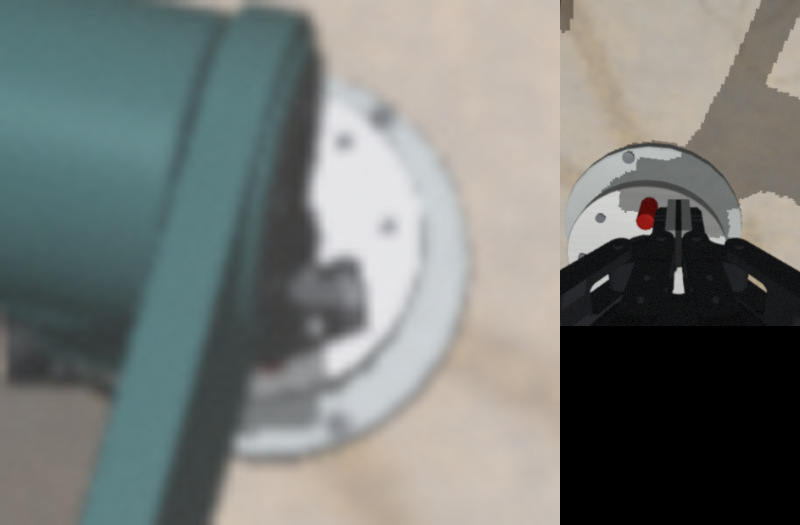

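The stud still touches the finger's left side, with its top at about (210,260) in the wrist image. Next I'll get its angle.

```bash
python3 - <<'E'
from h import *
p,d,m=load('wrist'); q=p.astype(int)
r=(q[...,0]>90)&(q[...,1]<50)&(q[...,2]<50); 
v,u=np.nonzero(r); print(len(u),u.min(),u.max(),v.min(),v.max(), np.unique(q[r][:,0]//20,return_counts=True))
t=r&(q[...,0]>170); v,u=np.nonzero(t); print(len(u),u.mean(),v.mean(),u.min(),u.max(),v.min(),v.max())
C=np.array([.528,-.058])
w=world(m,u.mean(),v.mean(),z=.072); e=w[:2]-C; print(w,np.hypot(*e),np.arctan2(e[1],e[0])%6.283)
k=r.nonzero()
P=np.array([world(m,b,a,d=d[a,b]) for a,b in zip(*k)]); s=P[:,2]>.0695; w=P[s].mean(0); e=w[:2]-C; print(s.sum(),w,np.hypot(*e),np.arctan2(e[1],e[0])%6.283)
E
```

```text
306 201 220 252 270 (array([4, 5, 6, 7]), array([ 11,  16,  26, 253]))<stdin>:5: RuntimeWarning: Mean of empty slice.
  ret = ret.dtype.type(ret / rcount)
Traceback (most recent call last):
ValueError: zero-size array to reduction operation minimum which has no identity
```

```bash
python3 - <<'E'
from h import *
p,d,m=load('wrist'); q=p.astype(int)
C=np.array([.528,-.058])
def pr(w): e=w[:2]-C; print(w.round(4),np.hypot(*e).round(4),(np.arctan2(e[1],e[0])%6.283).round(3))
pr(world(m,210.5,261,z=.072))
r=(q[...,0]>130)&(q[...,1]<50)&(q[...,2]<50)
P=np.array([world(m,b,a,d=d[a,b]) for a,b in zip(*r.nonzero())]); print(np.percentile(P[:,2],[5,50,95])); pr(P[P[:,2]>np.median(P[:,2])-.003].mean(0))
E
```

```text
[ 0.4794 -0.0628  0.072 ] 0.0488 3.24
[0.07033612 0.07126533 0.07213222]
[ 0.48   -0.0629  0.0712] 0.0482 3.243
```

```bash
python3 - <<'E'
from h import *
C=np.array([.528,-.058]);s=.022
F=lambda th:C+.047*np.array([np.cos(th),np.sin(th)])-s*np.array([-np.sin(th),np.cos(th)])
a=3.293
for t in a+np.array([.07,.14,.21,.285]): print(*((F(t)-F(a))/.4).round(3),0,0,0,round((t-a)/1.0472,3),1,sep=', ')
E
```

```text
-0.002, -0.009, 0, 0, 0, 0.067, 1
-0.004, -0.018, 0, 0, 0, 0.134, 1
-0.005, -0.027, 0, 0, 0, 0.201, 1
-0.005, -0.036, 0, 0, 0, 0.272, 1
```

Request:
{"api": "arm_command", "payload": {
  "motion": [-0.002, -0.009, 0, 0, 0, 0.067, 1, -0.004, -0.018, 0, 0, 0, 0.134, 1, -0.005, -0.027, 0, 0, 0, 0.201, 1, -0.005, -0.036, 0, 0, 0, 0.272, 1, -0.005, -0.036, 0, 0, 0, 0.272, 1, -0.005, -0.036, 0, 0, 0, 0.272, 1, -0.005, -0.016, 0, 0, 0, 0.272, 1, -0.005, -0.006, 0, 0, 0, 0.272, 1, -0.005, 0, 0.05, 0, 0, 0.272, 1, -0.005, 0, 0.15, 0, 0, 0.272, 1, -0.03, 0, 0.25, 0, 0, 0.17, 1, -0.05, 0, 0.35, 0, 0, 0.05, 1, -0.05, 0, 0.45, 0, 0, -0.07, 1, -0.05, 0, 0.45, 0, 0, -0.19, 1, -0.05, 0, 0.45, 0, 0, -0.3, 1, -0.05, 0, 0.45, 0, 0, -0.42, 1, -0.05, 0, 0.45, 0, 0, -0.54, 1, -0.05, 0, 0.45, 0, 0, -0.65, 1, -0.05, 0, 0.45, 0, 0, -0.77, 1, -0.05, 0, 0.45, 0, 0, -0.88, 1]
}}

```text
clock: 9.3
tcp_pos: [0.4578, -0.0417, 0.2373]
tcp_rot: [-0.0, 0.378, 0.926, 0.0]
contact_force: [0.0, 0.6, -1.0]
finger_gap: -0.0002
finger_force: 0.0
```

Request:
{"api": "arm_command", "payload": {
  "motion": [0, 0, 0, 0, 0, -0.12, 1, 0, 0, 0, 0, 0, -0.24, 1, 0, 0, 0, 0, 0, -0.36, 1, 0, 0, 0, 0, 0, -0.48, 1, 0, 0, 0, 0, 0, -0.6, 1, 0, 0, 0, 0, 0, -0.7, 1, 0, 0, 0, 0, 0, -0.8, 1, 0, 0, 0, 0, 0, -0.9, 1, 0, 0, 0, 0, 0, -1, 1]
}}

```text
clock: 10.05
tcp_pos: [0.4578, -0.0417, 0.2373]
tcp_rot: [-0.0, 0.79, 0.613, 0.0]
contact_force: [-0.1, 0.4, 0.3]
finger_gap: -0.0001
finger_force: 0.0
```

Request:
{"api": "arm_command", "payload": {
  "motion": [0, 0, 0, 0, 0, -0.12, 1, 0, 0, 0, 0, 0, -0.24, 1, 0, 0, 0, 0, 0, -0.36, 1, 0, 0, 0, 0, 0, -0.48, 1, 0, 0, 0, 0, 0, -0.6, 1, 0, 0, 0, 0, 0, -0.6, 1, 0, 0, 0, 0, 0, -0.6, 1]
}}

```text
clock: 10.63
tcp_pos: [0.4579, -0.0419, 0.2373]
tcp_rot: [-0.0, 0.939, 0.343, -0.0]
contact_force: [-0.8, -0.6, 0.4]
finger_gap: 0.0001
finger_force: 0.0
```

```bash
python3 - <<'E'
from h import *
p,d,m=snap('wrist')
cv2.imwrite('pics/k.png',cv2.cvtColor(cv2.resize(p[0:230,150:420],None,fx=2.5,fy=2.5,interpolation=cv2.INTER_CUBIC),cv2.COLOR_RGB2BGR))
o=env.observe();print(o['clock'],o['joint_pos'],o['tcp_pos'],o['contact_force'],o['tcp_rot'])
E
```

```text
10.6833 [-2.14918776e-01 -1.16642217e-01  1.56010458e+00  5.86431064e-05
  1.69808617e+00  6.56326587e-01] [ 0.45787936 -0.04199838  0.23733399] [0.04203902 0.8052961  0.02871602] [-1.27626148e-05  9.39448400e-01  3.42690390e-01  3.42011418e-05]
```

View pics/k.png

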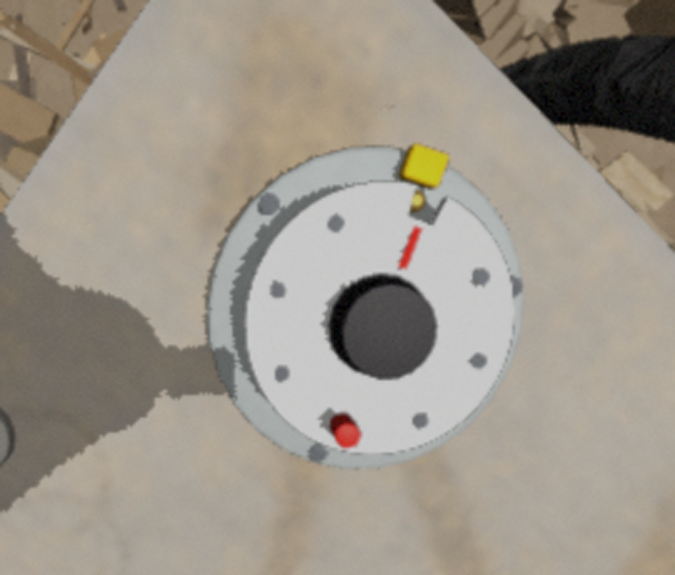

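The notch at (428,205) is almost over the pin tip, which is visible at (418,201). The red line runs from (403,269) to (418,228), the stud top is at (347,433), the yellow top at (427,164) and the hub at (389,328).

```bash
python3 - <<'E'
from h import *
p,d,m=load('wrist')
f=lambda x,y,z:world(m,150+(x+.5)/2.5-.5,(y+.5)/2.5-.5,z=z)
P={n:f(*a) for n,a in dict(hub=(388,328,.073),disc=(381,317,.048),base=(366,308,.014),stud=(347,433,.072),yel=(427,164,.027),pin=(418,201,.033),l0=(403,269,.048),l1=(418,228,.048),n0=(411,217,.048),n1=(437,225,.048),n2=(413,188,.048),n3=(447,200,.048)).items()}
C=(P['hub']+P['base']+P['disc'])/3; print(C)
for n,w in P.items():
    e=w-C; print(n,w.round(4),np.hypot(*e[:2]).round(4),np.arctan2(e[1],e[0]).round(3))
e=P['l0']-P['stud'];print('l0-stud',np.arctan2(e[1],e[0]))
e=P['l1']-P['stud'];print('l1-stud',np.arctan2(e[1],e[0]))
# auto checks
q=p.astype(int)
for n,k,z in (('pinyel',(q[...,0]>140)&(q[...,1]>110)&(q[...,2]<70),.027),('red',(q[...,0]>140)&(q[...,1]<70)&(q[...,2]<70),.048)):
    c,l,s,ce=cv2.connectedComponentsWithStats(k[:230,150:420].astype(np.uint8))
    for i in range(1,c):
        if s[i,4]>5:
            w=world(m,150+ce[i,0],ce[i,1],z=z);e=w-C;print(n,(ce[i]*2.5).round(),s[i,4],w,np.hypot(*e[:2]),np.arctan2(e[1],e[0]))
E
```

```text
[ 0.5301079  -0.05666904  0.045     ]
hub [ 0.5287 -0.0574  0.073 ] 0.0016 -2.664
disc [ 0.531  -0.0572  0.048 ] 0.001 -0.515
base [ 0.5307 -0.0554  0.014 ] 0.0014 1.145
stud [ 0.4849 -0.0749  0.072 ] 0.0487 -2.759
yel [ 0.5932 -0.0313  0.027 ] 0.068 0.382
pin [ 0.5786 -0.0382  0.033 ] 0.0519 0.364
l0 [ 0.552  -0.0504  0.048 ] 0.0228 0.277
l1 [ 0.5683 -0.0437  0.048 ] 0.0403 0.328
n0 [ 0.5696 -0.0383  0.048 ] 0.0435 0.436
n1 [ 0.5744 -0.049   0.048 ] 0.0449 0.171
n2 [ 0.5784 -0.0309  0.048 ] 0.0547 0.49
n3 [ 0.5842 -0.0452  0.048 ] 0.0553 0.209
l0-stud 0.3488420234737275
l1-stud 0.3578826769266895
pinyel [424. 164.] 198 [ 0.59233678 -0.0310258   0.027     ] 0.0673053498163203 0.39087609445192173
red [408. 246.] 26 [ 0.56025097 -0.04621908  0.048     ] 0.031903079341998056 0.333712876190879
red [344. 435.] 41 [ 0.48075498 -0.08143242  0.048     ] 0.05521716382745172 -2.6765371211924145
```

The notch is within about 2 mm of the pin, inside the 4 mm that the cone can pull in, so I'll press now.

Request:
{"api": "arm_command", "payload": {
  "motion": [0.09, -0.02, 0, 0, 0, 0, 1, 0.178, -0.039, 0, 0, 0, 0, 1, 0.178, -0.039, -0.1, 0, 0, 0, 1, 0.178, -0.039, -0.2, 0, 0, 0, 1, 0.178, -0.039, -0.3, 0, 0, 0, 1, 0.178, -0.039, -0.36, 0, 0, 0, 1, 0.178, -0.039, -0.38, 0, 0, 0, 1, 0.178, -0.039, -0.38, 0, 0, 0, 1, 0.178, -0.039, -0.38, 0, 0, 0, 1]
}}

```text
clock: 11.43
tcp_pos: [0.5299, -0.0581, 0.0865]
tcp_rot: [0.0, 0.94, 0.342, 0.001]
contact_force: [0.2, -0.9, 0.4]
finger_gap: 0.0002
finger_force: 0.0
```

Request:
{"api": "arm_command", "payload": {
  "motion": [0, 0, -0.01, 0, 0, 0, 1, 0, 0, -0.015, 0, 0, 0, 1, 0, 0, -0.02, 0, 0, 0, 1, 0, 0, -0.025, 0, 0, 0, 1, 0, 0, -0.03, 0, 0, 0, 1, 0, 0, -0.035, 0, 0, 0, 1, 0, 0, -0.04, 0, 0, 0, 1, 0, 0, -0.04, 0, 0, 0, 1]
}}

```text
clock: 12.1
tcp_pos: [0.5295, -0.0581, 0.0704]
tcp_rot: [0.0, 0.94, 0.341, 0.0]
contact_force: [-2.1, 0.2, 4.2]
finger_gap: -0.0002
finger_force: 2.2
```

Contact is made. I'll keep pressing, to about 0.058.

Request:
{"api": "arm_command", "payload": {
  "motion": [0, 0, -0.005, 0, 0, 0, 1, 0, 0, -0.01, 0, 0, 0, 1, 0, 0, -0.015, 0, 0, 0, 1, 0, 0, -0.02, 0, 0, 0, 1, 0, 0, -0.025, 0, 0, 0, 1, 0, 0, -0.03, 0, 0, 0, 1, 0, 0, -0.03, 0, 0, 0, 1]
}}

```text
clock: 12.68
tcp_pos: [0.5295, -0.0581, 0.0591]
tcp_rot: [0.0, 0.94, 0.341, 0.001]
contact_force: [-2.5, 1.4, 8.5]
finger_gap: 0.0003
finger_force: 4.1
```

It went down past the pin. Now I'll press a little further until it sits firmly on the seat.

Request:
{"api": "arm_command", "payload": {
  "motion": [0, 0, -0.003, 0, 0, 0, 1, 0, 0, -0.006, 0, 0, 0, 1, 0, 0, -0.008, 0, 0, 0, 1, 0, 0, -0.008, 0, 0, 0, 1]
}}

```text
clock: 13.02
tcp_pos: [0.5296, -0.0581, 0.059]
tcp_rot: [0.001, 0.94, 0.341, 0.001]
contact_force: [-8.6, 1.4, 21.6]
finger_gap: -0.0003
finger_force: 10.4
```

It has hit the hard stop at 0.059, the seated height. I'll lift clear and check.

Request:
{"api": "arm_command", "payload": {
  "motion": [0, 0, 0.02, 0, 0, 0, 1, 0, 0, 0.08, 0, 0, 0, 1, 0, 0, 0.2, 0, 0, 0, 1, 0, 0, 0.3, 0, 0, 0, 1, 0, 0, 0.4, 0, 0, 0, 1, -0.1, 0.03, 0.45, 0, 0, 0, 1, -0.18, 0.04, 0.45, 0, 0, 0, 1, -0.18, 0.04, 0.45, 0, 0, 0, 1, -0.18, 0.04, 0.45, 0, 0, 0, 1]
}}

```text
clock: 13.77
tcp_pos: [0.4562, -0.0418, 0.2347]
tcp_rot: [0.001, 0.94, 0.341, 0.001]
contact_force: [0.7, -0.2, -0.1]
finger_gap: -0.0
finger_force: 0.0
```

```bash
python3 - <<'E'
from h import *
p,d,m=snap('wrist')
cv2.imwrite('pics/l.png',cv2.cvtColor(cv2.resize(p[0:230,150:420],None,fx=2.5,fy=2.5,interpolation=cv2.INTER_CUBIC),cv2.COLOR_RGB2BGR))
v,u=np.mgrid[0:230,150:420]
P=np.array([world(m,b,a,d=d[a,b]) for a,b in zip(v.ravel(),u.ravel())])
r=np.hypot(P[:,0]-.529,P[:,1]+.0575)
for lo,hi in ((0,.012),(.024,.038)):
    s=P[(r>lo)&(r<hi)]; s=s[abs(s[:,2]-np.median(s[:,2]))<.004]; A=np.c_[s[:,:2]-s[:,:2].mean(0),np.ones(len(s))]
    print(np.median(s[:,2]),np.linalg.lstsq(A,s[:,2],rcond=None)[0])
print(env.observe()['contact_force'])
E
```

```text
0.05784034624222123 [ 0.00739875 -0.00773664  0.05782633]
0.03285162920922935 [ 0.00085639 -0.00100627  0.03285119]
[-0.56687104 -0.18019331 -1.29565873]
```

View pics/l.png

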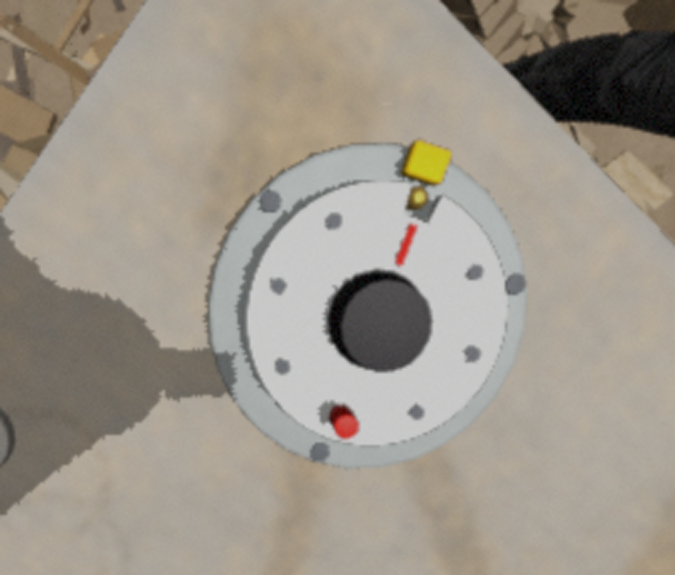

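The pin at (419,198) now stands in the notch. The disc face is level at about 33 mm, where seated should be 34 mm, and the arm is clear.

```bash
python3 -c "
from workcell import ticket; print(ticket.finish_job())"
```

```text
the job is handed in; nothing more can be done
None
```

I turned the disc until its notch was over the brass pin and pressed the hub down to its stop: the disc sits home and level with the arm clear, and I've handed the job in (no verdict was returned).

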